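# Mount a toroidal transformer on its stud and clamp it

### The arm

A 6-joint arm with a two-finger parallel gripper is mounted at the origin on the work surface. World frame = base frame: x ahead of the robot, y to its left, z up, the work surface at z = 0. Lengths are in m, angles in rad, forces in N, time in s.
With the tool pointing down it reaches from about 0.25 to 0.85 m from the base axis. Payload 12.5 kg.
Tool frame: the origin (TCP) lies at the very end of the fingers, on their centre line; the grasp point (between the pads) lies behind it (robot.pinch_z is the z of the grasp point in the tool frame, in m); z points along the fingers, y is the line along which they close (so a half turn about z gives the same grasp; the last joint's range is limited). The gripper opens to 93 mm and grips with 3 to 60 N. Pads are 15 mm wide; open, the fingers measure 128 mm over their backs; the gripper's body (75 mm by 188 mm) begins 65 mm behind the grasp point.
Start: joints at [1.144, 0.351, 1.652, -0, 1.139, -0.085], TCP at [0.184, 0.518, 0.196] pointing down, gripper open.
Joint ranges: [-2.75, 2.75], [-0.79, 2.1], [0.01, 2.65], [-1.57, 4.71], [0.07, 3.14], [-2.87, 2.87]. Speed limits (rad/s): [2.22, 2.22, 2.79, 3.14, 3.14, 3.14].

### API

Orientations are given as a unit quaternion [w, x, y, z].
In Python, from workcell import robot gives the robot as it stands.
- The arm moves only by the tool servo_tool, never from a script. Its argument "steps" is a list of rows, each a list of 5 numbers: the shift along the tool's x, y, z in cm, then the turn about the tool's z in degrees, then the opening, from 0 (shut) to 1 (fully open). A call has 1 to 12 rows; each row shifts and turns the commanded pose from where the row before left it, along the tool's axes as they then stand; what a row does not reach is not made up. A row lasts 1/8 s, in which the tool goes at most 62.5 mm and 10.7 degrees, less where a joint would pass 70% of its speed; a pose out of reach is approached as far as the arm can. A call with a gripper value outside its range is refused whole. The fingers move at their own pace and stop on an object; "squeeze" is the grip in N (left out, the last holds). Time passes only in rows, so rows that do not move let the fingers close. It gives the time, the measured TCP pose, the force, the opening and the grip force at its end, in the units of the state.
- robot.observe(): the state, without advancing time (a new reading comes with each control period).
- robot.get_image(name): name is "scene" or "top"; returns a dict with "img" (384x512x3 uint8, red, green, blue), "fx", "fy", "cx", "cy" (pixels), "dist_coeffs" ([k1, k2, p1, p2, k3] as OpenCV has them; the pictures are not rectified), "rvec" (rotation vector, rad) and "tvec" (3), from world to camera coordinates, as OpenCV has them. Camera axes: x right, y down, z forward; pixel columns grow to the right and rows downward; lengths in m; the calibration is good to about 2 mm. A picture is of the moment at which its call begins. There is no depth.
- robot.hand_in(): hands the job in; it is judged then, once.
The state is a dict: "t": time; "qpos": joint angles; "joint_vel": joint speeds; "joint_efforts": joint torques, N m; "position": TCP position; "tcp_rot": TCP orientation; "wrist_force": force on the tool from outside, world axes, zero at the start; "ft_torque": the same for the moment, N m; "width": finger opening in m; "gripper_force": force on a finger pad.
Only numpy, scipy, OpenCV 4.12 (cv2) and the standard library are available. Lean on these libraries where they do the work, as an engineer would, in place of code of your own. Each camera call takes 0.05 s, during which the arm holds its last target. There are 200 camera calls.

### The job

Mount the copper-wound ring transformer on the aluminium base plate: first slip it over the upright steel stud so that it lies flat on the plate and let go of it, then put the flanged steel clamp sleeve over the same stud, flange down, so that it sits flat on top of the transformer. The small dark ferrite ring and the black dial knob are not part of this job.

Things in the scene. Friction and masses are not known exactly. Their poses are not given: they have to be found in the camera images.
- chassis: Fixed bare aluminium base plate on the bench, 240 x 170 x 10 mm, carrying the stud. Origin on the stud's axis at bench level; z up, x towards its circuit board and rear panel. It reaches 70 mm from the stud in -x, 170 mm in +x, 85 mm to either side. Nothing stands on it within 90 mm of the stud; the parts beyond are up to 40 mm high.
- stud_foot (a point): Foot of the fixed upright steel stud: point on its axis at the plate's top face, 10 mm above the bench; z up along the stud. The stud rises 62 mm above the plate: a centring boss of 24 mm diameter (6 mm high, then tapering until 16 mm up), then 12 mm diameter, the top 6 mm tapering to a blunt 5 mm point.
- toroid_mid (a point): Toroidal transformer: ring wound with copper wire, lying flat and loose on the bench. Outer diameter 60 mm, hole 30 mm, height 30 mm, about 0.3 kg. The point is its centre, 15 mm above its underside; z up along the ring's axis. Fully home this point is 15 mm above the plate; the boss centres the ring to about 3 mm.
- clamp_mid (a point): Clamp sleeve: loose turned steel part standing flange down on the bench. Flange 48 mm diameter, 6 mm thick; above it a round hub of 34 mm diameter, total height 28 mm; bore 22 mm right through; about 0.09 kg. The point is on its axis, 14 mm above its underside; z up, away from the flange. Resting on the transformer this point is 44 mm above the plate.
Mind the look-alikes: they are no part of the job. What is shaped like the part that bears toroid_mid but green is not meant.

How it is judged:
By the outcome, as a careful person would: the job done as asked, in the order asked, and still so for the second after the job is handed in, with the robot touching nothing.
It also fails if it takes over 53 s, if anything falls off the work surface, if the arm or the gripper's body presses on something with over 40 N, if the wrist force passes 120 N, or if a joint passes its speed limit or range.

## Working session

There is one attempt and no reset: what is moved stays moved. The work goes in short steps, Python scripts to look and compute and a tool call to move; the robot and the scene stay as the last step left them, time stands still between calls to the robot, and variables do not carry over. Pictures are saved under pics/ and viewed, at most 10 in all, crops included, and the job is handed in when it is done.

Besides the shell and the picture viewer there is one more tool, called by a JSON object that holds its "api" and its "payload", one argument or row to a line. servo_tool: Moves the arm, as the interface text tells. Its arguments: {"type":"object","properties":{"steps":{"type":"array"},"squeeze":{"type":"number"}},"required":["steps"]}

```bash
mkdir -p pics; ls; python3 - <<'E'
from workcell import robot
import cv2,numpy as np
for n in("scene","top"):
    d=robot.get_image(n); cv2.imwrite(f"pics/{n}0.png",d["img"][:,:,::-1])
    R=cv2.Rodrigues(np.array(d["rvec"]))[0]; print(n,-R.T@np.array(d["tvec"]).ravel(),R[2],d["fx"],d["dist_coeffs"])
s=robot.observe(); print({k:np.round(v,4) for k,v in s.items()},robot.pinch_z)
E
```

```text
pics
scene [ 1.18308811 -0.29997264  0.58988311] [-0.74848737  0.32115325 -0.58019587] 354.48289156410635 [-0.08750979  0.          0.          0.          0.        ]
top [ 0.38133893 -0.01086571  0.98913434] [ 0.13537551  0.01608148 -0.99066385] 348.6419450611085 [-0.02535525  0.          0.          0.          0.        ]
{'t': np.float64(0.1), 'qpos': array([ 1.1444,  0.3512,  1.6523,  0.    ,  1.1391, -0.0846]), 'joint_vel': array([-0.0003, -0.0019, -0.0025,  0.0008,  0.0014,  0.0002]), 'joint_efforts': array([ 2.10000e-03, -4.98029e+01, -2.85709e+01,  7.00000e-02,
        2.38000e-02, -0.00000e+00]), 'position': array([0.1842, 0.5179, 0.1951]), 'tcp_rot': array([-1.000e-04,  1.701e-01,  9.854e-01, -5.000e-04]), 'wrist_force': array([ 0.8056,  0.4431, -0.4773]), 'ft_torque': array([0.001 , 0.0267, 0.0317]), 'gripper_force': np.float64(0.0), 'width': np.float64(0.093)} -0.0188
```

View pics/scene0.png

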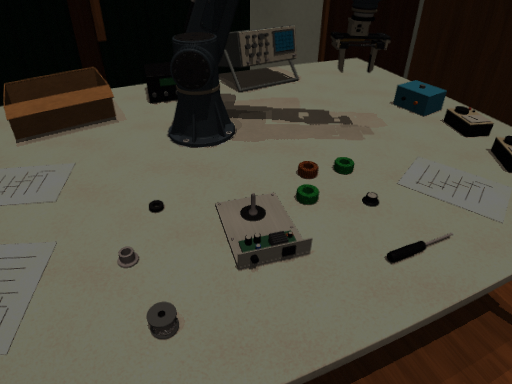

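View pics/top0.png

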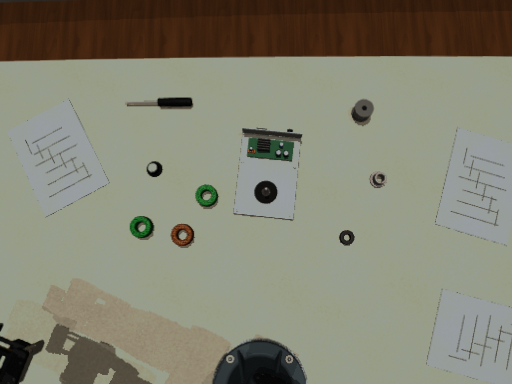

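The candidates in the top view are:
- **Rings:** copper-red at (182,235), green at (207,196) and (142,227). The copper one fits; the green ones are look-alikes.
- **Sleeve:** the small flanged steel part at (378,180) fits. The larger grey spool at (363,111) is too big.
- **Not part of the job:** the ferrite ring at (346,238) and the knob at (154,169).
- **Stud:** on the plate at (265,191).

I'll confirm these in one enlarged crop.

```bash
cat > h.py <<'E'
from workcell import robot
import cv2,numpy as np
def ray(d,p):
    K=np.array([[d["fx"],0,d["cx"]],[0,d["fy"],d["cy"]],[0,0,1]])
    u=cv2.undistortPoints(np.array([[p]],float),K,np.array(d["dist_coeffs"]))[0,0]
    R=cv2.Rodrigues(np.array(d["rvec"]))[0]
    return -R.T@np.array(d["tvec"]).ravel(), R.T@np.array([u[0],u[1],1])
def onz(d,p,z):
    o,v=ray(d,p); return o+v*(z-o[2])/v[2]
def proj(d,X):
    K=np.array([[d["fx"],0,d["cx"]],[0,d["fy"],d["cy"]],[0,0,1]])
    return cv2.projectPoints(np.array([X],float),np.array(d["rvec"]),np.array(d["tvec"]),K,np.array(d["dist_coeffs"]))[0][0,0]
def blobs(mask,amin=20):
    n,_,st,c=cv2.connectedComponentsWithStats(mask.astype(np.uint8),connectivity=8)
    return [(c[i],st[i]) for i in range(1,n) if st[i,4]>=amin]
E
python3 - <<'E'
from h import *
T=robot.get_image("top");S=robot.get_image("scene")
def crop(d,c,w=30):
    x,y=c; return cv2.resize(d["img"][y-w:y+w,x-w:x+w,::-1],(260,260),interpolation=cv2.INTER_CUBIC)
a=np.hstack([crop(T,(182,235)),crop(T,(378,180)),crop(T,(265,191))])
b=np.hstack([crop(S,(308,170)),crop(S,(127,257)),crop(S,(253,206))])
cv2.imwrite("pics/crop.png",np.vstack([a,b]))
for n,d in(("top",T),("scene",S)):
    h=cv2.cvtColor(d["img"],cv2.COLOR_RGB2HSV)
    m=((h[...,0]<14)|(h[...,0]>172))&(h[...,1]>130)&(h[...,2]>40)
    m[:100]=0
    for c,s in blobs(m): 
        mm=np.zeros(m.shape,np.uint8);x,y,w,hh,_=s
        print(n,"red",c.round(1),s,onz(d,(x+(w-1)/2,y+(hh-1)/2),.015).round(4))
E
```

```text
top red [181.5 234.2] [171 224  22  22 261] [0.4084 0.2152 0.015 ]
scene red [ 29.9 107.3] [  5 100  55  18 363] [-0.5005 -0.6301  0.015 ]
scene red [ 66.8 103.6] [ 53 100  27  10  93] [-0.4791 -0.4855  0.015 ]
scene red [308. 166.] [298 161  20  11 116] [0.3875 0.2272 0.015 ]
scene red [503.3 295.9] [488 280  24  34 441] [0.9841 0.3396 0.015 ]
scene red [456.  357.3] [ 351  311  161   73 6482] [1.0052 0.123  0.015 ]
```

View pics/crop.png

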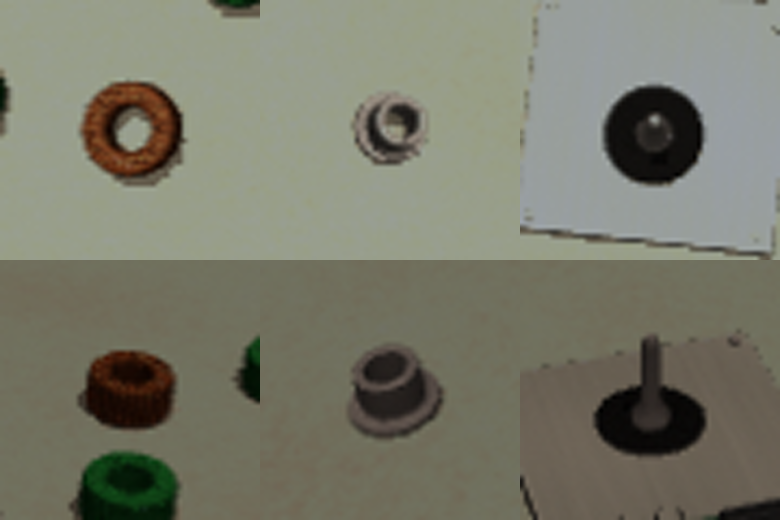

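The crop confirms all three: the copper ring (top 182,234; scene 308,169), the flanged sleeve with its flange down (top 378,179; scene 127,257), and the stud in a dark disc (top 265,191).

```bash
python3 - <<'E'
from h import *
T=robot.get_image("top");S=robot.get_image("scene")
for n,d,p,z in [("tor",T,(182,234.3),.015),("tor",S,(307.6,169.5),.015),("clampfl",T,(377.7,179.2),.003),("clampbore",T,(379.8,177.7),.028),
 ("clampfl S",S,(97+135/4.333-.5,227+(409-260)/4.333-.5),.005),("clampbore S",S,(97+126/4.333-.5,227+(368-260)/4.333-.5),.028),
 ("disc",T,(265.4,191.4),.01),("disc",S,(252.6,212.5),.01),("tip",T,(265.6,189.5),.072),("tip",S,(252.7,193.5),.072),("greenA",T,(207,196),.015),("greenB",T,(142,227),.015)]:
    print(n,onz(d,p,z).round(4))
for n,d in(("T",T),("S",S)):
    g=d["img"].max(2)<45
    for c,s in blobs(g,60):
        if s[4]<700 and 100<s[1]<260 and 100<c[0]<420:
            print(n,"dark",s,onz(d,(s[0]+(s[2]-1)/2,s[1]+(s[3]-1)/2),.01).round(4))
    h=cv2.cvtColor(d["img"],cv2.COLOR_RGB2HSV)
    m=((h[...,0]<18)|(h[...,0]>170))&(h[...,1]>90)
    for c,s in blobs(m,60):
        if s[4]<700 and 150<s[1]<260 and 150<c[0]<330: print(n,"cu",s,onz(d,(s[0]+(s[2]-1)/2,s[1]+(s[3]-1)/2),.015).round(4))
E
```

```text
tor [0.409  0.2138 0.015 ]
tor [0.4054 0.2171 0.015 ]
clampfl [ 0.565  -0.3419  0.003 ]
clampbore [ 0.5646 -0.3396  0.028 ]
clampfl S [ 0.5713 -0.3413  0.005 ]
clampbore S [ 0.5644 -0.3403  0.028 ]
disc [ 0.5299 -0.0197  0.01  ]
disc [ 0.5262 -0.0173  0.01  ]
tip [ 0.5256 -0.0197  0.072 ]
tip [ 0.5276 -0.0179  0.072 ]
greenA [0.5167 0.1456 0.015 ]
greenB [0.4295 0.3275 0.015 ]
T dark [352 110  16  12  80] [ 0.7532 -0.296   0.01  ]
T dark [243 129  59   9 176] [ 0.7016 -0.0398  0.01  ]
T dark [257 139  14  14 157] [ 0.6643 -0.0149  0.01  ]
T dark [147 162  15  15 103] [0.5967 0.3014 0.01  ]
T dark [255 181  22  22 356] [ 0.5296 -0.02    0.01  ]
T dark [339 231  15  14 116] [ 0.3992 -0.2434  0.01  ]
T cu [171 224  23  22 333] [0.4084 0.2138 0.015 ]
S dark [334 161  20  14 152] [0.4317 0.3321 0.01  ]
S dark [298 167  20  12 149] [0.4135 0.2125 0.01  ]
S dark [302 186  12   8  62] [0.4915 0.1669 0.01  ]
S dark [296 190  22  15 177] [0.5216 0.1462 0.01  ]
S dark [240 195  26  26 311] [ 0.5068 -0.0093  0.01  ]
S dark [362 195  17  11 129] [0.6019 0.3012 0.01  ]
S dark [149 200  15  13 148] [ 0.4017 -0.2443  0.01  ]
S dark [239 231  56  21 571] [ 0.6367 -0.0288  0.01  ]
S dark [386 241  42  23 449] [0.7982 0.2531 0.01  ]
S dark [119 252  16  12  90] [ 0.5649 -0.3421  0.01  ]
S cu [298 161  21  18 310] [0.4059 0.2182 0.015 ]
```

{"api": "servo_tool", "payload": {
  "steps": [
    [-3.1,-2.1,0.7,0,1],
    [-3.1,-2.1,0.7,0,1],
    [-3.1,-2.1,0.7,0,1],
    [-3.1,-2.1,0.7,0,1],
    [-3.1,-2.1,0.7,0,1],
    [-3.1,-2.1,0.7,0,1],
    [-3.1,-2.1,0.7,0,1],
    [-3.1,-2.1,0.7,0,1],
    [-3.1,-2.1,0.7,0,1],
    [-3.1,-2.1,0.7,0,1],
    [0,0,0,0,1],
    [0,0,0,0,1]
  ],
  "squeeze": 20
}}

```text
t: 1.8
position: [0.4058, 0.2167, 0.1256]
tcp_rot: [-0.0, 0.17, 0.985, 0.0]
wrist_force: [-1.0, 0.1, -0.3]
width: 0.0931
gripper_force: 0.0
```

```bash
cat >> h.py <<'E'
from scipy.spatial.transform import Rotation as Ro
def go(x,y,z):
    s=robot.observe();q=np.array(s["tcp_rot"]);R=Ro.from_quat(q[[1,2,3,0]]).as_matrix()
    print("t",s["t"],"tcp",np.round(s["position"],4),"q",np.round(q,3),"w",round(float(s["width"]),4),"F",np.round(s["wrist_force"],1),s["gripper_force"])
    print("move cm",(R.T@(np.array([x,y,z])-s["position"])*100).round(2),"yaw of tool y",np.degrees(np.arctan2(R[1,1],R[0,1])).round(2))
E
python3 -c "
from h import *
go(.407,.215,.005)"
```

```text
t 1.8 tcp [0.4058 0.2167 0.1256] q [-0.     0.17   0.985  0.   ] w 0.0931 F [-1.   0.1 -0.3] 0.0
move cm [-0.17 -0.12 12.06] yaw of tool y 70.39
```

{"api": "servo_tool", "payload": {
  "steps": [
    [-0.17,-0.12,2.5,0,1],
    [0,0,2.5,0,1],
    [0,0,2.5,0,1],
    [0,0,2,0,1],
    [0,0,1.5,0,1],
    [0,0,1.0,0,1],
    [0,0,0,0,1],
    [0,0,0,0,0.6],
    [0,0,0,0,0.5],
    [0,0,0,0,0.5],
    [0,0,0,0,0.5],
    [0,0,0,0,0.5]
  ],
  "squeeze": 25
}}

```text
t: 3.3
position: [0.4074, 0.2148, 0.0057]
tcp_rot: [0.0, 0.17, 0.985, 0.0]
wrist_force: [0.4, 0.9, 2.4]
width: 0.0571
gripper_force: 24.9
```

{"api": "servo_tool", "payload": {
  "steps": [
    [0,0,-0.5,0,0.5],
    [0,0,-1,0,0.5],
    [0,0,-2,0,0.5],
    [0,0,-3,0,0.5],
    [0,0,-3,0,0.5],
    [0,0,-2,0,0.5],
    [0,0,0,0,0.5]
  ]
}}

```text
t: 4.18
position: [0.408, 0.215, 0.1221]
tcp_rot: [0.001, 0.17, 0.985, 0.001]
wrist_force: [0.6, 1.1, -0.1]
width: 0.0468
gripper_force: 0.0
```

```bash
python3 - <<'E'
from h import *
go(.5277,-.0187,.1)
p=robot.observe()["position"]
T=robot.get_image("top");S=robot.get_image("scene")
ims=[]
for d in(T,S):
    c=proj(d,p+[0,0,.01]).astype(int);w=40
    print(c); c[1]=np.clip(c[1],w,384-w)
    ims.append(cv2.resize(d["img"][c[1]-w:c[1]+w,c[0]-w:c[0]+w,::-1],(400,400),interpolation=cv2.INTER_CUBIC))
    h=cv2.cvtColor(d["img"],cv2.COLOR_RGB2HSV)
    m=((h[...,0]<18)|(h[...,0]>170))&(h[...,1]>90)
    for cc,s in blobs(m,40):
        if s[4]<700 and 100<s[1]<260 and 150<cc[0]<330: print("cu",s,onz(d,(s[0]+(s[2]-1)/2,s[1]+(s[3]-1)/2),p[2]+.01).round(4))
cv2.imwrite("pics/held.png",np.hstack(ims))
E
```

```text
t 4.175 tcp [0.408  0.215  0.1221] q [0.001 0.17  0.985 0.001] w 0.0468 F [ 0.6  1.1 -0.1] 0.0
move cm [-19.11 -18.01   2.22] yaw of tool y 70.42
[170 233]
[311 135]
cu [298 161  21  18 325] [0.5642 0.1127 0.1321]
```

View pics/held.png

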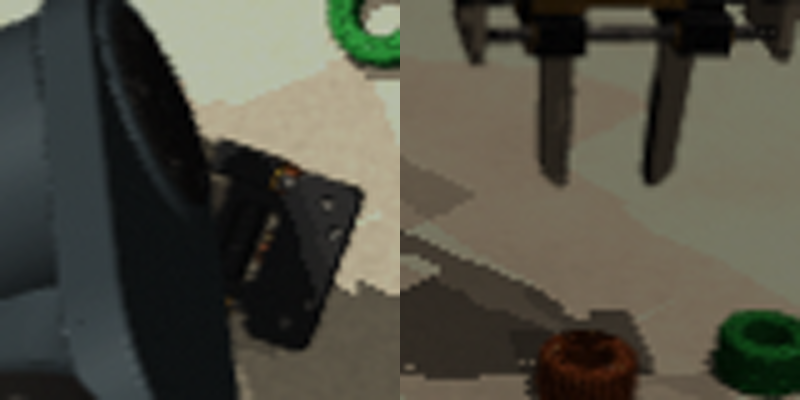

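The right picture (scene) shows the fingers empty and the ring still on the bench, in the same place: it sits at (298–319, 161–179) as before. The grip was on the rounded shoulder (57 mm wide), so I'll regrip lower and harder.

{"api": "servo_tool", "payload": {
  "steps": [
    [0,0,0,0,1],
    [0,0,0,0,1],
    [0,0,0,0,1],
    [0,0,3,0,1],
    [0,0,3,0,1],
    [0,0,3,0,1],
    [0,0,2,0,1],
    [0,0,0.6,0,1],
    [0,0,0.3,0,1],
    [0,0,0,0,1]
  ],
  "squeeze": 45
}}

```text
t: 5.52
position: [0.4075, 0.2148, 0.002]
tcp_rot: [0.0, 0.17, 0.985, 0.0]
wrist_force: [0.5, 0.1, -0.0]
width: 0.0929
gripper_force: 0.0
```

```bash
python3 -c "
from h import *
go(.407,.2155,.002)"
```

```text
t 5.525 tcp [0.4075 0.2148 0.002 ] q [0.    0.17  0.985 0.   ] w 0.0929 F [ 0.5  0.1 -0. ] 0.0
move cm [ 0.07  0.04 -0.  ] yaw of tool y 70.42
```

{"api": "servo_tool", "payload": {
  "steps": [
    [0,0,0,0,0.3],
    [0,0,0,0,0.3],
    [0,0,0,0,0.3],
    [0,0,0,0,0.3],
    [0,0,0,0,0.3]
  ],
  "squeeze": 45
}}

```text
t: 6.15
position: [0.4074, 0.2148, 0.0016]
tcp_rot: [0.0, 0.17, 0.985, 0.0]
wrist_force: [0.8, 0.9, 1.4]
width: 0.0573
gripper_force: 44.8
```

{"api": "servo_tool", "payload": {
  "steps": [
    [0,0,-0.3,0,0.3],
    [0,0,-0.5,0,0.3],
    [0,0,-0.7,0,0.3],
    [0,0,0,0,0.3]
  ]
}}

```text
t: 6.65
position: [0.4075, 0.2148, 0.0171]
tcp_rot: [0.0, 0.17, 0.985, 0.0]
wrist_force: [0.5, 0.6, -3.2]
width: 0.0578
gripper_force: 44.8
```

```bash
python3 - <<'E'
from h import *
go(.407,.2155,.002)
p=robot.observe()["position"]
S=robot.get_image("scene");T=robot.get_image("top");ims=[]
for d in(T,S):
    c=proj(d,p+[0,0,.01]).astype(int);w=30
    print(c,proj(d,p)); ims.append(cv2.resize(d["img"][c[1]-w:c[1]+w,c[0]-w:c[0]+w,::-1],(400,400),interpolation=cv2.INTER_CUBIC))
cv2.imwrite("pics/held2.png",np.hstack(ims))
E
```

```text
t 6.65 tcp [0.4075 0.2148 0.0171] q [0.    0.17  0.985 0.   ] w 0.0578 F [ 0.5  0.6 -3.2] 44.84845094382763
move cm [0.07 0.04 1.51] yaw of tool y 70.42
[180 234] [181.44155991 234.81345332]
[307 166] [307.37572581 169.38986462]
```

View pics/held2.png

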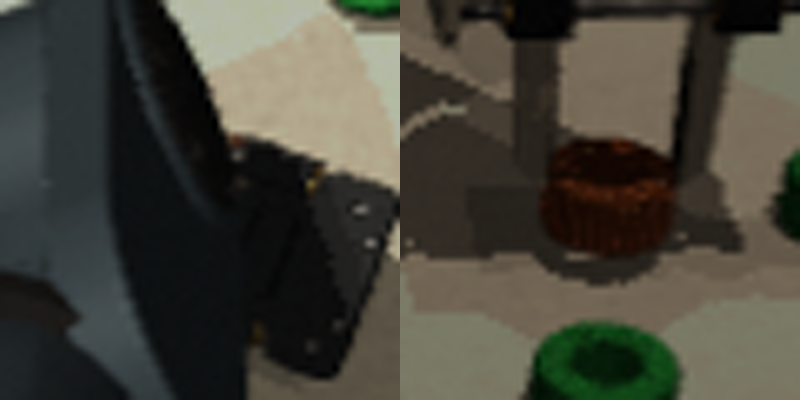

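```bash
python3 - <<'E'
from h import *
S=robot.get_image("scene")
p=robot.observe()["position"]
for z in(.022,.026,.030): 
    print(z,onz(S,(307.5,165.1),z).round(4))
h=cv2.cvtColor(S["img"],cv2.COLOR_RGB2HSV)
m=((h[...,0]<18)|(h[...,0]>170))&(h[...,1]>90)
for cc,s in blobs(m,40):
    if s[4]<700 and 100<s[1]<260 and 250<cc[0]<330: print("cu",s)
E
```

```text
0.022 [0.3926 0.2235 0.022 ]
0.026 [0.3982 0.2198 0.026 ]
0.03 [0.4037 0.2161 0.03  ]
cu [298 157  21  18 324]
```

{"api": "servo_tool", "payload": {
  "steps": [
    [0,0,-1.5,0,0.3],
    [0,0,-3,0,0.3],
    [0,0,-3,0,0.3],
    [-1,-1,-2.5,0,0.3],
    [-2,-2,0,0,0.3],
    [-3,-3,0,0,0.3],
    [-3,-3,0,0,0.3],
    [-3,-3,0,0,0.3],
    [-3,-3,0,0,0.3],
    [-2,-2,0,0,0.3],
    [-1,-1,0,0,0.3],
    [0,0,0,0,0.3]
  ]
}}

```text
t: 8.3
position: [0.5164, -0.0153, 0.1168]
tcp_rot: [-0.0, 0.17, 0.985, 0.0]
wrist_force: [-1.7, -0.5, -3.6]
width: 0.0576
gripper_force: 44.8
```

```bash
python3 -c "
from h import *
go(.5285,-.0193,.013)"
```

```text
t 8.3 tcp [ 0.5164 -0.0153  0.1168] q [-0.     0.17   0.985  0.   ] w 0.0576 F [-1.7 -0.5 -3.6] 44.84899068251252
move cm [-1.27  0.03 10.38] yaw of tool y 70.37
```

Shift onto the stud axis at this height and check the alignment.

{"api": "servo_tool", "payload": {
  "steps": [
    [-0.7,0,1.0,0,0.3],
    [-0.57,0.03,1.0,0,0.3],
    [0,0,0,0,0.3],
    [0,0,0,0,0.3]
  ]
}}

```text
t: 8.8
position: [0.5284, -0.0189, 0.0964]
tcp_rot: [-0.0, 0.17, 0.985, -0.0]
wrist_force: [-0.9, 0.4, -4.0]
width: 0.0579
gripper_force: 44.8
```

```bash
python3 - <<'E'
from h import *
go(.5285,-.0193,.013)
p=robot.observe()["position"]
S=robot.get_image("scene");T=robot.get_image("top");ims=[]
for d in(T,S):
    c=proj(d,p).astype(int);w=40
    print(c); ims.append(cv2.resize(d["img"][c[1]-w:c[1]+w,c[0]-w:c[0]+w,::-1],(400,400),interpolation=cv2.INTER_CUBIC))
    h=cv2.cvtColor(d["img"],cv2.COLOR_RGB2HSV)
    m=((h[...,0]<18)|(h[...,0]>170))&(h[...,1]>90)
    for cc,s in blobs(m,40):
        if abs(cc-c).max()<30: print("cu",s,onz(d,(s[0]+(s[2]-1)/2,s[1]+(s[3]-1)/2),p[2]+.0134).round(4))
cv2.imwrite("pics/over.png",np.hstack(ims))
E
```

```text
t 8.8 tcp [ 0.5284 -0.0189  0.0964] q [-0.     0.17   0.985 -0.   ] w 0.0579 F [-0.9  0.4 -4. ] 44.84836036339402
move cm [-0.03 -0.03  8.34] yaw of tool y 70.43
[265 186]
[252 185]
cu [240 170  26  23 507] [ 0.5278 -0.0187  0.1098]
```

View pics/over.png

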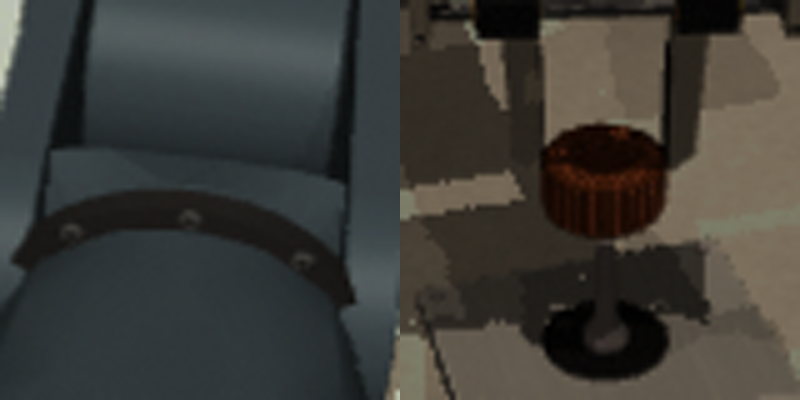

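In the scene view the ring is held level above the stud: ring centre column 603, stud column 605. It measures within about 1 mm of the stud axis, so I'll descend.

{"api": "servo_tool", "payload": {
  "steps": [
    [0,0,1,0,0.3],
    [0,0,1.5,0,0.3],
    [0,0,1.5,0,0.3],
    [0,0,1.2,0,0.3],
    [0,0,0.8,0,0.3],
    [0,0,0.5,0,0.3],
    [0,0,0.5,0,0.3],
    [0,0,0,0,0.3]
  ]
}}

```text
t: 9.9
position: [0.5285, -0.0192, 0.0264]
tcp_rot: [-0.0, 0.17, 0.985, -0.0]
wrist_force: [-0.5, -1.0, -4.0]
width: 0.0576
gripper_force: 44.8
```

{"api": "servo_tool", "payload": {
  "steps": [
    [0,0,0.4,0,0.3],
    [0,0,0.4,0,0.3],
    [0,0,0.3,0,0.3],
    [0,0,0.2,0,0.3],
    [0,0,0,0,0.3]
  ]
}}

```text
t: 10.52
position: [0.5284, -0.0191, 0.0134]
tcp_rot: [-0.0, 0.17, 0.985, -0.0]
wrist_force: [0.7, 0.3, -4.2]
width: 0.0577
gripper_force: 44.8
```

{"api": "servo_tool", "payload": {
  "steps": [
    [0,0,0.12,0,0.3],
    [0,0,0,0,0.3],
    [0,0,0,0,0.7],
    [0,0,0,0,0.8],
    [0,0,0,0,1],
    [0,0,0,0,1],
    [0,0,-1.5,0,1],
    [0,0,-3,0,1],
    [0,0,-3,0,1],
    [0,0,-3,0,1],
    [0,0,-1,0,1],
    [0,0,0,0,1]
  ]
}}

```text
t: 12.02
position: [0.5286, -0.0192, 0.1277]
tcp_rot: [0.0, 0.17, 0.985, 0.0]
wrist_force: [-0.0, -0.4, -0.0]
width: 0.0928
gripper_force: 0.0
```

```bash
python3 - <<'E'
from h import *
go(.564,-.341,.1)
E
```

```text
t 12.025 tcp [ 0.5286 -0.0192  0.1277] q [0.    0.17  0.985 0.   ] w 0.0928 F [-0.  -0.4 -0. ] 0.0
move cm [-14.11 -29.14   2.78] yaw of tool y 70.42
```

{"api": "servo_tool", "payload": {
  "steps": [
    [-1,-2,0,0,1],
    [-1.6,-3.4,0,0,1],
    [-1.6,-3.4,0,0,1],
    [-1.6,-3.4,0,0,1],
    [-1.6,-3.4,0,0,1],
    [-1.6,-3.4,0,0,1],
    [-1.6,-3.4,0,0,1],
    [-1.6,-3.4,0,0,1],
    [-1.4,-2.6,0,0,1],
    [-0.5,-0.8,0,0,1],
    [0,0,0,0,1],
    [0,0,0,0,1]
  ]
}}

```text
t: 13.52
position: [0.5634, -0.3404, 0.127]
tcp_rot: [-0.0, 0.17, 0.985, 0.0]
wrist_force: [-0.4, 0.0, -0.2]
width: 0.0932
gripper_force: 0.0
```

```bash
python3 - <<'E'
from h import *
go(.565,-.341,.009)
T=robot.get_image("top");S=robot.get_image("scene");ims=[]
for d,X in((T,(.5285,-.019,.03)),(S,(.5285,-.019,.03))):
    c=proj(d,X).round().astype(int);w=30
    print(c); ims.append(cv2.resize(d["img"][c[1]-w:c[1]+w,c[0]-w:c[0]+w,::-1],(400,400),interpolation=cv2.INTER_CUBIC))
    h=cv2.cvtColor(d["img"],cv2.COLOR_RGB2HSV)
    m=((h[...,0]<18)|(h[...,0]>170))&(h[...,1]>90)
    for cc,s in blobs(m,40):
        if abs(cc-c).max()<30: print("cu",s,onz(d,(s[0]+(s[2]-1)/2,s[1]+(s[3]-1)/2),.025).round(4))
cv2.imwrite("pics/placed.png",np.hstack(ims))
E
```

```text
t 13.525 tcp [ 0.5634 -0.3404  0.127 ] q [-0.     0.17   0.985  0.   ] w 0.0932 F [-0.4  0.  -0.2] 0.0
move cm [-1.80e-01 -1.00e-02  1.18e+01] yaw of tool y 70.46
[265 191]
cu [255 180  22  23 323] [ 0.5288 -0.0199  0.025 ]
[252 207]
cu [240 197  25  23 428] [ 0.5257 -0.0188  0.025 ]
```

View pics/placed.png

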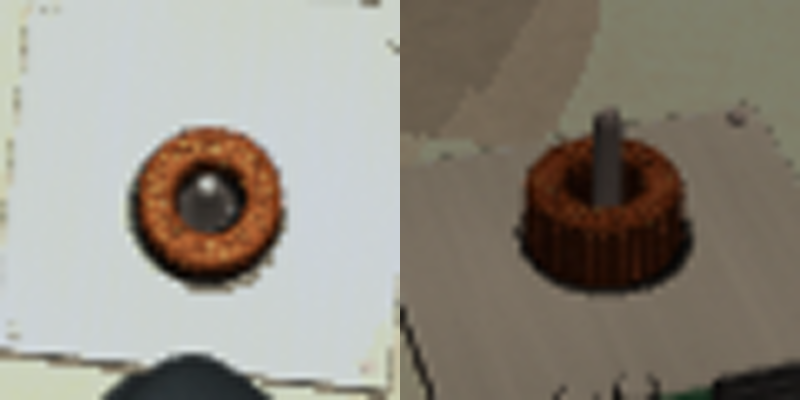

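The ring lies flat on the plate with the stud through its hole; its centre is at (265,191) in the top view. Next is the sleeve.

{"api": "servo_tool", "payload": {
  "steps": [
    [-0.18,0,2,0,1],
    [0,0,3,0,1],
    [0,0,3,0,1],
    [0,0,2,0,1],
    [0,0,1.2,0,1],
    [0,0,0.6,0,1],
    [0,0,0,0,1],
    [0,0,0,0,0.5],
    [0,0,0,0,0.2],
    [0,0,0,0,0.2],
    [0,0,0,0,0.2],
    [0,0,0,0,0.2]
  ],
  "squeeze": 30
}}

```text
t: 15.12
position: [0.5652, -0.3422, 0.0094]
tcp_rot: [0.0, 0.17, 0.985, -0.0]
wrist_force: [-1.1, -0.9, -0.3]
width: 0.0472
gripper_force: 0.0
```

{"api": "servo_tool", "payload": {
  "steps": [
    [0,0,0,0,0.2],
    [0,0,0,0,0.2],
    [0,0,0,0,0.2]
  ]
}}

```text
t: 15.5
position: [0.5652, -0.3422, 0.0093]
tcp_rot: [-0.0, 0.17, 0.985, -0.0]
wrist_force: [-0.7, -0.5, -0.0]
width: 0.02
gripper_force: 0.0
```

{"api": "servo_tool", "payload": {
  "steps": [
    [0,0,0,0,1],
    [0,0,0,0,1],
    [0,0,0,0,1],
    [0,0,0,0,1],
    [0,0,-3,0,1],
    [0,0,-5,0,1],
    [0,0,-3,0,1],
    [0,0,0,0,1]
  ]
}}

```text
t: 16.5
position: [0.5662, -0.3429, 0.1218]
tcp_rot: [0.002, 0.17, 0.985, -0.001]
wrist_force: [-0.1, -0.5, -0.1]
width: 0.092
gripper_force: 0.0
```

```bash
python3 - <<'E'
from h import *
go(.565,-.341,.009)
T=robot.get_image("top");S=robot.get_image("scene");ims=[]
for d in (T,S):
    c=proj(d,(.565,-.341,.015)).round().astype(int);w=40
    print(c); ims.append(cv2.resize(d["img"][c[1]-w:c[1]+w,c[0]-w:c[0]+w,::-1],(400,400),interpolation=cv2.INTER_CUBIC))
cv2.imwrite("pics/cl.png",np.hstack(ims))
E
```

```text
t 16.5 tcp [ 0.5662 -0.3429  0.1218] q [ 0.002  0.17   0.985 -0.001] w 0.092 F [-0.1 -0.5 -0.1] 0.0
move cm [ 0.22  0.15 11.28] yaw of tool y 70.42
[379 178]
[127 256]
```

View pics/cl.png

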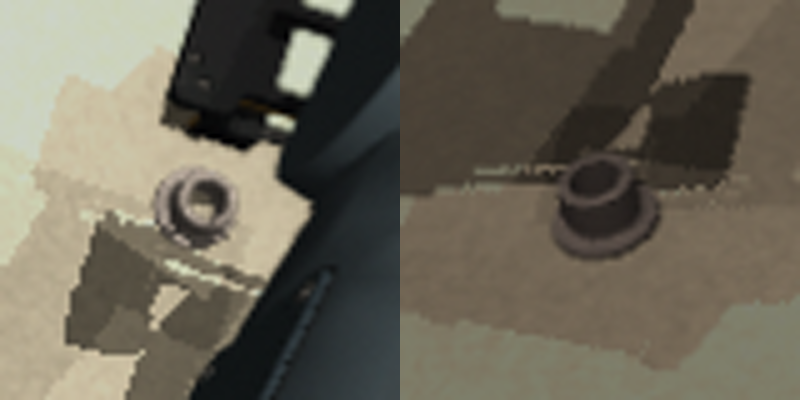

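The sleeve is untouched at top (378,179), yet the fingers closed freely to 20 mm. In the earlier pictures the visible fingertips also end above the reported TCP. I'll work out the real tip height from this view and from the earlier one.

```bash
python3 - <<'E'
from h import *
S=robot.get_image("scene")
o,v=ray(S,(311.5,131.5)); P=np.array([.408,.215])
t=((P-o[:2])@v[:2])/(v[:2]@v[:2]); print("held.png tip pt",(o+t*v).round(4),"reported z .1221")
p=robot.observe()["position"]; c=proj(S,p).round().astype(int); print(p.round(4),proj(S,p),proj(S,p+[0,0,.02]))
w=40; x0,y0=c[0]-w,c[1]-w; print(x0,y0)
cv2.imwrite("pics/tips.png",cv2.resize(S["img"][y0:y0+2*w,x0:x0+2*w,::-1],(560,560),interpolation=cv2.INTER_CUBIC))
E
```

```text
held.png tip pt [0.4078 0.2148 0.1445] reported z .1221
[ 0.5646 -0.3417  0.1179] [115.89680374 220.73564938] [113.73098574 213.22881183]
76 181
```

View pics/tips.png

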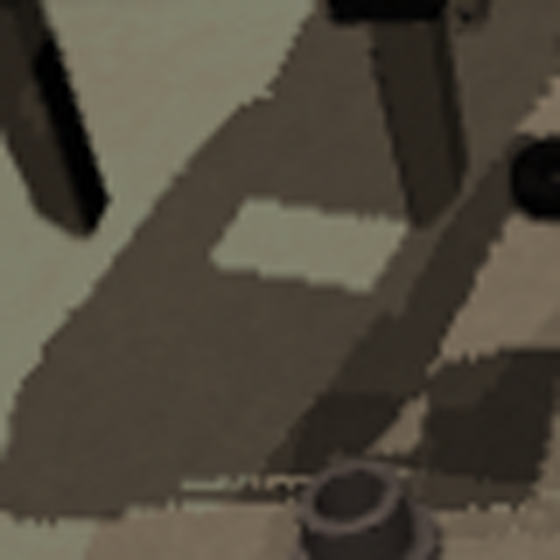

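The tips appear at crop (90,235) and (425,225). Their midpoint lands at the point 20 mm above the reported TCP, and the earlier view gave 22 mm. So the real fingertips are about 20 mm higher than reported. This explains the shoulder grip and the miss, so I'll regrasp with a reported z of about -0.011, stepping down with force checks.

{"api": "servo_tool", "payload": {
  "steps": [
    [0,0,3,0,1],
    [0,0,3,0,1],
    [0,0,3,0,1],
    [0,0,2,0,1],
    [0,0,0.6,0,1],
    [0,0,0.4,0,1],
    [0,0,0.4,0,1],
    [0,0,0.2,0,1],
    [0,0,0,0,1]
  ]
}}

```text
t: 17.77
position: [0.5653, -0.3422, -0.0064]
tcp_rot: [0.0, 0.17, 0.985, -0.0]
wrist_force: [-0.3, 0.2, 0.7]
width: 0.0931
gripper_force: 0.0
```

{"api": "servo_tool", "payload": {
  "steps": [
    [0,0,0.25,0,1],
    [0,0,0.2,0,1],
    [0,0,0,0,0.6],
    [0,0,0,0,0.4],
    [0,0,0,0,0.2],
    [0,0,0,0,0.2],
    [0,0,0,0,0.2],
    [0,0,0,0,0.2],
    [0,0,0,0,0.2]
  ],
  "squeeze": 35
}}

```text
t: 18.9
position: [0.5652, -0.3421, -0.0112]
tcp_rot: [-0.0, 0.17, 0.985, 0.0]
wrist_force: [0.2, -0.0, 0.1]
width: 0.0335
gripper_force: 35.0
```

Gripped at 33.5 mm on the hub. Lift it and go to the stud.

{"api": "servo_tool", "payload": {
  "steps": [
    [0,0,-1,0,0.2],
    [0,0,-2.5,0,0.2],
    [0,0,-3,0,0.2],
    [0,0,-3,0,0.2],
    [0,0,-2,0,0.2],
    [0,0,0,0,0.2]
  ]
}}

```text
t: 19.65
position: [0.5658, -0.3426, 0.1053]
tcp_rot: [0.001, 0.17, 0.985, -0.001]
wrist_force: [0.0, 0.6, -1.4]
width: 0.0333
gripper_force: 35.0
```

```bash
python3 - <<'E'
from h import *
go(.5285,-.0193,.1)
E
```

```text
t 19.65 tcp [ 0.5658 -0.3426  0.1053] q [ 0.001  0.17   0.985 -0.001] w 0.0333 F [ 0.   0.6 -1.4] 34.99960667453706
move cm [14.35 29.21  0.47] yaw of tool y 70.42
```

{"api": "servo_tool", "payload": {
  "steps": [
    [1,2,0,0,0.2],
    [1.6,3.4,0,0,0.2],
    [1.6,3.4,0,0,0.2],
    [1.6,3.4,0,0,0.2],
    [1.6,3.4,0,0,0.2],
    [1.6,3.4,0,0,0.2],
    [1.6,3.4,0,0,0.2],
    [1.6,3.4,0,0,0.2],
    [1.5,2.6,0,0,0.2],
    [0.6,0.8,0,0,0.2],
    [0,0,0,0,0.2],
    [0,0,0,0,0.2]
  ]
}}

```text
t: 21.15
position: [0.5285, -0.02, 0.1036]
tcp_rot: [-0.0, 0.17, 0.985, -0.0]
wrist_force: [0.6, -1.2, -1.5]
width: 0.0336
gripper_force: 35.0
```

```bash
python3 - <<'E'
from h import *
go(.5285,-.0193,.1)
p=robot.observe()["position"]
S=robot.get_image("scene")
x0,y0=212,145
cv2.imwrite("pics/over2.png",cv2.resize(S["img"][y0:y0+80,x0:x0+80,::-1],(560,560),interpolation=cv2.INTER_CUBIC))
print([ (z,((proj(S,[p[0],p[1],z])-[x0,y0]+.5)*7).round(0)) for z in (p[2]+.0112,p[2]+.0392)])
E
```

```text
t 21.15 tcp [ 0.5285 -0.02    0.1036] q [-0.     0.17   0.985 -0.   ] w 0.0336 F [ 0.6 -1.2 -1.5] 34.99971826560795
move cm [0.02 0.07 0.36] yaw of tool y 70.38
[(np.float64(0.11483846721804805), array([284., 245.])), (np.float64(0.14283846721804805), array([285., 176.]))]
```

View pics/over2.png

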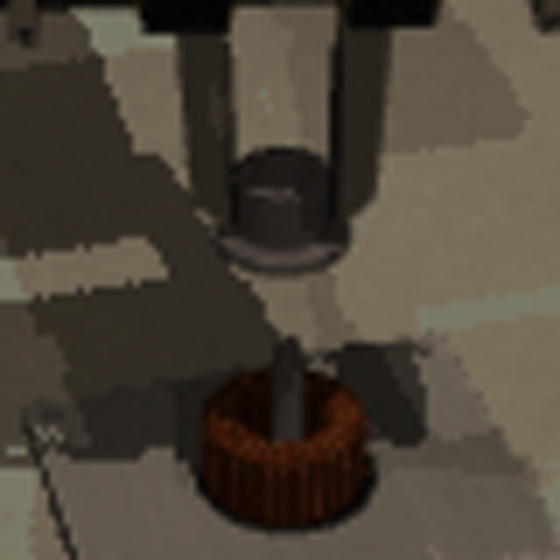

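In the scene view the sleeve is level and flange down above the stud: sleeve column 284, stud tip at (288,340). I'll nudge it +1 mm in y and descend in stages.

{"api": "servo_tool", "payload": {
  "steps": [
    [0,0.1,1,0,0.2],
    [0,0,1.2,0,0.2],
    [0,0,1.2,0,0.2],
    [0,0,0.8,0,0.2],
    [0,0,0.6,0,0.2],
    [0,0,0.4,0,0.2],
    [0,0,0,0,0.2]
  ]
}}

```text
t: 22.08
position: [0.5286, -0.0181, 0.0517]
tcp_rot: [-0.0, 0.17, 0.985, -0.0]
wrist_force: [0.9, 0.0, -1.3]
width: 0.0341
gripper_force: 35.0
```

{"api": "servo_tool", "payload": {
  "steps": [
    [0,-0.05,0.6,0,0.2],
    [0,0,0.6,0,0.2],
    [0,0,0.5,0,0.2],
    [0,0,0.3,0,0.2],
    [0,0,0,0,0.2]
  ]
}}

```text
t: 22.7
position: [0.5284, -0.0186, 0.0316]
tcp_rot: [-0.0, 0.17, 0.985, -0.0]
wrist_force: [0.7, -0.0, -1.2]
width: 0.0334
gripper_force: 35.0
```

{"api": "servo_tool", "payload": {
  "steps": [
    [0,0,0.15,0,0.2],
    [0,0,0.1,0,0.2],
    [0,0,0,0,0.2]
  ]
}}

```text
t: 23.08
position: [0.5285, -0.0186, 0.0293]
tcp_rot: [-0.0, 0.17, 0.985, -0.0]
wrist_force: [-0.8, 0.1, -1.0]
width: 0.0335
gripper_force: 35.0
```

{"api": "servo_tool", "payload": {
  "steps": [
    [0,0,0.06,0,0.2],
    [0,0,0,0,0.2],
    [0,0,0,0,0.45],
    [0,0,0,0,0.7],
    [0,0,0,0,1],
    [0,0,0,0,1],
    [0,0,-1,0,1],
    [0,0,-3,0,1],
    [0,0,-4,0,1],
    [0,0,-4,0,1],
    [0,0,0,0,1]
  ]
}}

```text
t: 24.45
position: [0.5301, -0.0188, 0.1521]
tcp_rot: [0.003, 0.17, 0.985, 0.0]
wrist_force: [-0.0, -0.2, -0.8]
width: 0.0932
gripper_force: 0.0
```

{"api": "servo_tool", "payload": {
  "steps": [
    [0,2,0,0,1],
    [0,4,0,0,1],
    [0,4,0,0,1],
    [0,4,0,0,1],
    [0,4,0,0,1],
    [0,3,0,0,1],
    [0,0,0,0,1],
    [0,0,0,0,1]
  ]
}}

```text
t: 25.45
position: [0.5982, 0.1791, 0.1477]
tcp_rot: [-0.001, 0.17, 0.985, -0.0]
wrist_force: [-0.1, 0.4, 0.1]
width: 0.0928
gripper_force: 0.0
```

```bash
python3 - <<'E'
from h import *
go(.5285,-.0193,.1)
T=robot.get_image("top");S=robot.get_image("scene");ims=[]
for d in (T,S):
    c=proj(d,(.5285,-.019,.04)).round().astype(int);w=30
    print(c); ims.append(cv2.resize(d["img"][c[1]-w:c[1]+w,c[0]-w:c[0]+w,::-1],(400,400),interpolation=cv2.INTER_CUBIC))
cv2.imwrite("pics/final.png",np.hstack(ims))
E
```

```text
t 25.45 tcp [0.5982 0.1791 0.1477] q [-0.001  0.17   0.985 -0.   ] w 0.0928 F [-0.1  0.4  0.1] 0.0
move cm [ -0.09 -21.03   4.8 ] yaw of tool y 70.44
[265 190]
[252 204]
```

View pics/final.png

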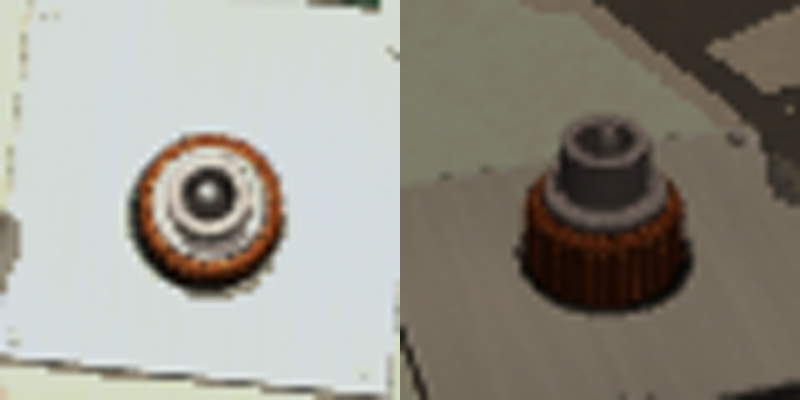

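The sleeve sits flat and centred on the ring at top (265,190), with the stud tip in its bore, and the gripper is clear.

```bash
python3 -c "
from workcell import robot
print(robot.hand_in())"
```

```text
the job is handed in; nothing more can be done
None
```

The transformer lies flat on the plate over the stud with the clamp sleeve flange down on top of it, and the job was handed in at about 25.5 s with the arm clear (I viewed 11 pictures, one over the limit of 10).

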